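# Close the cast carton and hold the ratchet bar at three clicks

## Task

Close the carton in the packing jig: fold the short flap down flat first, then the long flap flat over it. Then take the hold-down bar by its upright handle, turn it in over the closed flaps exactly three clicks and no further, and finish while still holding it there, because it springs back when let go. Do not disturb the bowl, the flask and the spatula beside the jig.

Things in the scene. Friction and masses are not known exactly. Their poses are not given: they have to be found in the camera images.
- jig: Fixed plywood board 370 x 290 x 12 mm (x -265 to 105, y -165 to 125 mm) with an open cardboard carton 160 (x) x 190 (y) mm fixed on it, rim 90 mm above the bench. Origin on the bench under the carton's centre; z up; at yaw 0 x points away from the robot, y to its left. Short flap on the -y rim, long flap on the +y rim. A square pawl block (34 x 30, 110 mm high) stands at x -220, y -112.
- short_flap (a joint): Angle (rad) of the short cardboard flap: 158 mm along jig x, 80 mm wide, 4 mm thick. 0 = folded flat, 1.57 = upright; starts 1.25 to 1.6. Hinge along jig x at y -95 mm, 90 mm above the bench; folds inwards, to +y. Stiff crease: stays at any angle it is left at; under 2 N at its edge moves it. Flat: top 94 mm above the bench, free edge at y -15 mm.
- long_flap (a joint): Angle (rad) of the long cardboard flap: 158 mm along jig x, 130 mm wide, 4 mm thick. 0 = flat over the short flap, 1.57 = upright; starts 1.45 to 1.75. Hinge along jig x at y +95 mm, 94 mm above the bench; folds inwards, to -y. Stiff crease: stays at any angle it is left at; under 2 N at its edge moves it. Flat: top 98 mm above the bench, free edge at y -35 mm.
- short_edge (a point): Middle of the short flap's free edge.
- long_edge (a point): Middle of the long flap's free edge.
- lever_angle (a joint): Angle (rad) of the ratchet lever, a flat steel bar that turns level about a vertical axis, clockwise seen from above. 0 = at rest, bar along jig +y outside the carton; stop at 1.5. A click each 0.3 rad: the pawl passes a tooth top at 0.15, 0.45, 0.75, 1.05 and drops into the notch at 0.3 (first click), 0.6 (second), 0.9 (third), 1.2 (fourth). Never locks: let go, it springs back to 0.
- lever: The ratchet lever. Origin on its vertical pivot axis at the bar's underside, 102 mm above the bench, y along the bar; jig x -140, y -112 mm. The bar is 24 mm wide, 10 mm thick and reaches 140 mm from the axis; around the axis a toothed wheel 100 mm across. At the handle a slow push takes 5 to 9 N just past a notch, falls to 1 to 4 N on reaching the next notch, then jumps up about 5 N.
- handle (a point): Upright round black handle on the bar, 22 mm in diameter, 52 mm high, its axis 120 mm from the pivot axis. Point at the centre of its foot on the bar's top face (112 mm above the bench); top at 164 mm. At rest at jig x -140, y +8 mm; at the third click at x -46, y -37 mm.
- bowl: Bystander: green mixing bowl, 110 mm across, 55 mm high; origin at the centre of its underside.
- flask: Bystander: dark steel casting flask, an upright cylinder 76 mm across, 45 mm high; origin at the centre of its underside.
- spatula: Bystander: spatula about 200 mm long lying flat along its own x axis, handle towards -x.

How it is judged (in metres and radians):
On the way, in this order (a step that is already met when the one before it is completed fails the run):
1. the short flap is folded down flat while the long flap still stands open (value of joint short_flap below 0.12 rad and value of joint long_flap above 0.5 rad), for 0.1 s.
2. the long flap is folded down flat over the short one (value of joint each of short_flap, long_flap below 0.12 rad), for 0.2 s.
3. the bar is held by its handle at the third click (all of step 2 and value of joint lever_angle between 0.78 and 1.02 rad and contact force between the fingers and lever above 1 N), for 0.3 s.
At the end, for the whole second after the job is handed in: Both flaps flat (within 0.12 rad of closed), the lever still and in the notch of the third click (0.78 to 1.02 rad) with the fingers on its handle with more than 1 N, and the bowl, the flask and the spatula within 20 mm of where they were (all of step 3 and velocity of joint lever_angle between -0.1 and 0.1 rad/s and distance of each of bowl, flask, spatula from where it was at the start of the episode below 0.02 m); the arm keeps its last pose, push and grip.
It fails at once if the long flap is folded over before the short flap is down (value of joint long_flap below 0.5 rad and value of joint short_flap above 0.4 rad).
It fails at once if the bar is turned before both flaps are down (value of joint lever_angle above 0.25 rad and value of joint any of short_flap, long_flap above 0.4 rad).
It fails at once if the lever is taken to the fourth click (value of joint lever_angle above 1.1 rad).
It fails at once if the bowl, the flask or the spatula is disturbed (distance of any of bowl, flask, spatula from where it was at the start of the episode above 0.02 m).
It also fails if it takes over 72 s, if anything falls off the work surface, if the arm or the gripper's body presses on something with over 40 N, if the wrist force passes 120 N, or if a joint passes its speed limit or range.

## Robot

A 7-joint arm with a two-finger parallel gripper is mounted at the origin on the work surface. World frame = base frame: x ahead of the robot, y to its left, z up, the work surface at z = 0. Lengths are in m, angles in degrees, forces in N, time in s.
With the tool pointing down it reaches from about 0.35 to 0.775 m from the base axis. Payload 3.1 kg.
Tool frame: the origin (TCP) lies on the centre line of the jaws, within the pads' length; the fingertips stand 17 mm ahead of it and the grasp point (between the pads) lies 2 mm behind it (robot.tip_reach is the distance from the TCP to the fingertips, in m); z points along the fingers, y is the line along which they close (so a half turn about z gives the same grasp; the last joint's range is limited). The gripper opens to 85 mm and grips with 20 to 120 N. Pads are 22 mm wide; open, the fingers measure 114 mm over their backs; the gripper's body (76 mm by 85 mm) begins 54 mm behind the grasp point. The pads swing forward as they close: fully open they stand 13 mm farther back than shut.
Start: joints at [69.402, 17.813, 0.802, 86.603, -0.252, 75.585, -1.558], TCP at [0.172, -0.522, 0.248] pointing down, gripper open.
Joint ranges: [-154.91, 154.91], [-16.99, 109.72], [-72.82, 74.43], [7.12, 147.25], [-82.49, 262.49], [11.32, 116.49], [-174.64, 174.64]. Speed limits (degrees/s): [159.86, 159.86, 180, 180, 180, 180, 180].

## Interface

Orientations are given as [roll, pitch, yaw] about the fixed x, y, z axes, in that order (R = Rz(yaw) Ry(pitch) Rx(roll)).
In Python, from station import robot, fingers, vision, workorder, recognise gives the robot as it stands. Calls block until the motion is done:
- robot.move_to(position, orientation): joint-space move of the TCP to a pose.
- robot.line_to(position, orientation=None, velocity=0.15, f_stop=None): straight line of the TCP; orientation=None keeps the orientation; velocity is the mean speed in m/s. With f_stop (N) it stops when the force on the tool has changed by that much, and returns True; else False.
- robot.move_j(angles): joint-space move.
- fingers.gripper_to(opening, force=None): opening from 0.0 (shut) to 1.0 (fully open); force is the grip in N (None keeps the last); returns when the fingers have stopped.
- robot.pause(seconds).
- robot.inverse_kinematics(position, orientation): joint angles nearest the present ones, or None.
- vision.grab_frame(name): name is "scene" or "top" or "wrist"; returns the picture (420x560x3 uint8, red, green, blue); there is no depth.
- vision.calibration(name): a dict with "mtx" (3x3 intrinsics, pixels), "k1" (the pictures are not rectified: a ray, as slopes to the right and down, at radius r is drawn at 1 + k1 r^2 times it, then the intrinsics apply), "extrinsics" (4x4, takes a point from world to camera coordinates); the wrist camera has in their place "T_tool_cam" (4x4, takes a point from camera to tool coordinates, whose origin is the TCP and whose axes are the flange's). Camera axes: x right, y up, looking along -z (the intrinsics and any distortion apply to the point x, -y, -z); pixel columns grow to the right and rows downward; lengths in m; the calibration is good to about 2 mm. A picture is of the moment at which its call begins: read the wrist's pose just before it. calibration takes no time and is no camera call.
A pose or a line that the arm cannot do raises robot.PlanningError and nothing moves.
- workorder.close_job(): hands the job in; it is judged then, once.
Trained networks look in the newest picture that a camera, given by its name, has taken for a name from the list of things; names that differ only in an ending like _2 or _b are one class to them, and where a whole thing is asked for, a point or a joint stands for the part that bears it (a point fixed in the world has none). Each returns a list of dicts, best first, with "p" (0 to 1); they miss things now and then, are a little off and sometimes report something else, mostly with a low value. They report only what shows in the picture. A call takes as long as a camera call.
- recognise(label, camera): "rect" ([centre column, centre row, width, height] in pixels, round what is visible of it).
Readings, each from a call of its own:
- robot.current_time_s(): time.
- robot.current_joint_positions(): joint angles.
- robot.current_dq(): joint speeds.
- robot.current_joint_torque(): joint torques, N m.
- robot.current_tool_pos(): TCP position.
- robot.current_eef_rot(): TCP orientation.
- robot.current_contact_force(): force on the tool from outside, world axes, zero at the start.
- robot.current_torque(): the same for the moment, N m.
- robot.current_finger_gap(): opening from 0.0 (shut) to 1.0 (fully open).
- robot.current_gripper_force(): force on a finger pad.
Only numpy, scipy, OpenCV 4.12 (cv2) and the standard library are available. Lean on these libraries where they do the work, as an engineer would, in place of code of your own. Each camera call takes 0.05 s, during which the arm holds its last target. There are 200 camera calls.

## Working session

There is one attempt and no reset: what is moved stays moved. The work goes in short steps, each a Python script; the robot and the scene stay as the last script left them, time stands still between calls to the robot, and variables do not carry over. Pictures are saved under pics/ and viewed, at most 10 in all, crops included, and the job is handed in when it is done.

```bash
mkdir -p pics; ls; python3 - <<'E'
from station import robot, fingers, vision, workorder, recognise
import cv2
print(robot.current_time_s(), robot.tip_reach)
for c in ("scene","top"):
    im=vision.grab_frame(c); cv2.imwrite(f"pics/{c}0.png",im[:,:,::-1])
    k=vision.calibration(c); print(c,k)
    for n in ["jig","short_flap","long_flap","lever","handle","bowl","flask","spatula"]:
        r=recognise(n,c); print(n,[(x["rect"],round(x["p"],2)) for x in r[:2]])
E
```

```text
pics
0.0 0.017
scene {'mtx': array([[530.4247343 ,   0.        , 273.92385837],
       [  0.        , 530.4247343 , 202.10257025],
       [  0.        ,   0.        ,   1.        ]]), 'k1': -0.029404123531356286, 'extrinsics': array([[ 0.68499246,  0.72853403, -0.00484741, -0.40476515],
       [-0.44087483,  0.41980413,  0.79334348,  0.17928563],
       [ 0.58001269, -0.5412972 ,  0.60875498, -1.52044761],
       [ 0.        ,  0.        ,  0.        ,  1.        ]])}
jig [([274.1, 190.0, 177.9, 161.4], 0.93)]
short_flap [([259.1, 183.9, 40.3, 68.9], 0.69)]
long_flap [([338.0, 151.1, 48.4, 77.1], 0.61)]
lever [([240.7, 151.7, 75.6, 51.3], 0.8)]
handle [([239.5, 152.8, 78.4, 49.9], 0.62)]
bowl [([171.9, 251.2, 55.2, 43.1], 0.67)]
flask []
spatula [([415.8, 216.9, 73.6, 51.4], 0.7)]
top {'mtx': array([[426.65397915,   0.        , 280.92057285],
       [  0.        , 426.65397915, 215.4588586 ],
       [  0.        ,   0.        ,   1.        ]]), 'k1': -0.10105965664818944, 'extrinsics': array([[ 0.02607357, -0.9995944 ,  0.01145464, -0.00282623],
       [ 0.99266736,  0.02724242,  0.11776828, -0.57412577],
       [-0.11803257,  0.00830001,  0.99297504, -0.92051379],
       [ 0.        ,  0.        ,  0.        ,  1.        ]])}
jig [([247.4, 249.4, 164.5, 206.7], 0.98)]
short_flap [([286.9, 223.2, 23.1, 77.6], 0.65)]
long_flap [([192.1, 192.1, 43.5, 88.1], 0.64), ([288.5, 223.8, 27.0, 77.6], 0.24)]
lever [([257.3, 292.8, 94.0, 44.7], 0.66)]
handle [([258.9, 294.1, 88.1, 49.3], 0.96), ([287.4, 222.4, 29.8, 78.2], 0.74)]
bowl [([378.1, 245.8, 51.9, 48.4], 0.8)]
flask [([113.9, 236.4, 38.6, 38.8], 0.72)]
spatula [([165.6, 139.7, 33.5, 81.8], 0.69)]
```

```bash
python3 - <<'E'
import cv2
im=cv2.imread("pics/top0.png"); cv2.imwrite("pics/top0c.png",cv2.resize(im[90:370,80:430],None,fx=2,fy=2,interpolation=cv2.INTER_CUBIC))
im=cv2.imread("pics/scene0.png"); cv2.imwrite("pics/scene0c.png",cv2.resize(im[90:300,130:460],None,fx=2.4,fy=2.4,interpolation=cv2.INTER_CUBIC))
E
```

```text
(no output)
```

View pics/top0c.png

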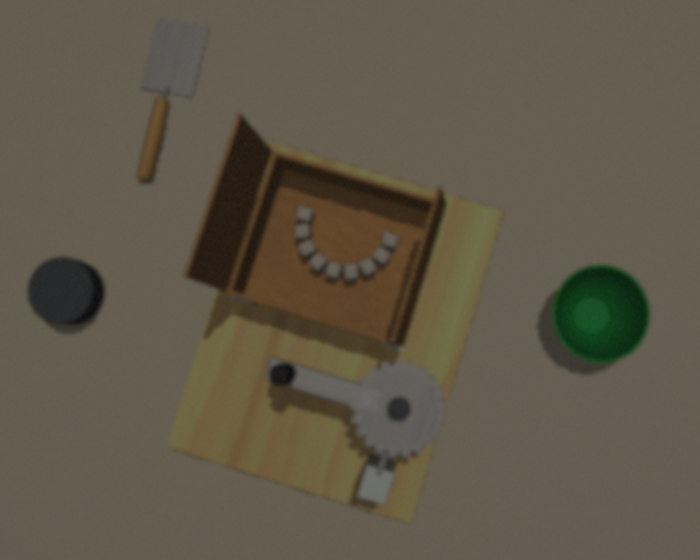

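View pics/scene0c.png

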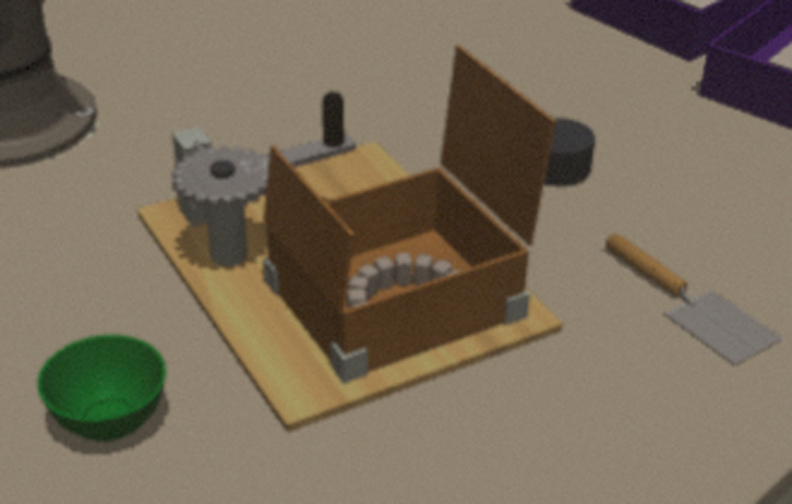

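```bash
cat > h.py <<'E'
import numpy as np, cv2
from station import robot, fingers, vision, workorder, recognise
def proj(c,P):
    k=vision.calibration(c); P=np.atleast_2d(P)
    q=P@k["extrinsics"][:3,:3].T+k["extrinsics"][:3,3]
    s=np.c_[q[:,0]/-q[:,2], -q[:,1]/-q[:,2]]
    s=s*(1+k["k1"]*(s**2).sum(1,keepdims=True))
    return s@np.diag(np.diag(k["mtx"])[:2])+k["mtx"][:2,2]
def J(p,pose):
    p=np.atleast_2d(p); c,s=np.cos(pose[2]),np.sin(pose[2])
    return np.c_[p[:,0]*c-p[:,1]*s+pose[0],p[:,0]*s+p[:,1]*c+pose[1],p[:,2]]
def short(x,a,r=.08): return [x,-.095+r*np.cos(a),.092+r*np.sin(a)]
def long(x,a,r=.13): return [x,.095-r*np.cos(a),.096+r*np.sin(a)]
E
python3 - <<'E'
from h import *
from scipy.optimize import least_squares
top=lambda u,v:np.array([u,v])/2+[80,90]
sc=lambda u,v:np.array([u,v])/2.4+[130,90]
def model(p):
    a,b=p[3],p[4]
    T=[[.105,-.165,.012],[-.265,-.165,.012],[-.265,.125,.012],[-.14,.008,.164],[-.08,-.095,.09],[-.08,.095,.09],long(.079,b),long(-.079,b)]
    S=[[.105,-.165,.012],[-.265,-.165,.012],[.105,.125,.012],[-.14,.008,.164],long(-.079,b),long(.079,b),short(-.079,a),short(.079,a)]
    return T,S
tu=np.array([top(*q) for q in [(501,210),(410,521),(169,448),(281,373),(402,344),(237,292),(240,116),(187,275)]])
su=np.array([sc(*q) for q in [(289,428),(140,213),(560,324),(333,95),(458,46),(552,122),(272,149),(352,235)]])
def res(p):
    T,S=model(p); return np.r_[(proj("top",J(T,p))-tu).ravel(),(proj("scene",J(S,p))-su).ravel()]
r=least_squares(res,[.5,0,-.26,1.4,1.6],loss="soft_l1")
print(r.x); print(res(r.x).reshape(-1,2).round(1))
np.save("pose.npy",r.x)
for n,p in dict(handle=[-.14,.008,.112],h3=[-.046,-.037,.112],piv=[-.14,-.112,.1],short=short(0,r.x[3]),long=long(0,r.x[4]),pawl=[-.22,-.112,.11]).items(): print(n,J(p,r.x).round(3))
print(robot.current_tool_pos(),robot.current_eef_rot())
E
```

```text
[ 0.57221487  0.08078268 -0.26457398  1.4651272   1.66978641]
[[ 2.2 -1.3]
 [ 2.   0.3]
 [-1.  -1.3]
 [ 0.2 -0.4]
 [ 0.1 -0.1]
 [-4.1 -0.4]
 [ 0.7 -2.9]
 [-0.1  0.1]
 [-0.9 -1.3]
 [-2.5 -2. ]
 [ 1.6 -1. ]
 [-0.7  0.2]
 [-1.1 -2. ]
 [ 0.9 -1.9]
 [-0.9 -2.6]
 [ 0.3 -0.9]]
handle [[0.439 0.125 0.112]]
h3 [[0.518 0.057 0.112]]
piv [[0.408 0.009 0.1  ]]
short [[ 0.55  -0.003  0.172]]
long [[0.6   0.185 0.225]]
pawl [[0.331 0.03  0.11 ]]
[ 0.17189455 -0.52247342  0.24833805] [ 1.79995846e+02 -4.82774852e-04  1.82102510e+01]
```

```bash
cat >> h.py <<'E'
pose=np.load("pose.npy"); YAW=np.degrees(pose[2])+90; ORI=[180,0,YAW]
def tip(x,y,z): # TCP world for fingertips at jig point
    return J([x,y,z+.017],pose)[0]
def fold(side,r,a0,a1,n=9):
    h,zt=(.095,.094) if side<0 else (.095,.098)
    for a in np.linspace(a0,a1,n):
        y=side*(h-r*np.cos(a)+.011+.003*np.sin(a)*0); z=zt+r*np.sin(a)
        robot.line_to(tip(0,y,z),velocity=.12)
        print(round(a,2),robot.current_contact_force().round(1) if hasattr(robot.current_contact_force(),'round') else robot.current_contact_force())
E
python3 - <<'E'
from h import *
fingers.gripper_to(0.0)
robot.move_to(tip(0,-.16,.24),ORI)
robot.line_to(tip(0,-.15,.158),velocity=.2)
print(robot.current_time_s(),robot.current_contact_force())
fold(-1,.065,1.75,0.0)
robot.line_to(tip(0,-.041,.091),velocity=.05,f_stop=8)
print(robot.current_tool_pos(),robot.current_contact_force(),robot.current_time_s())
robot.line_to(tip(0,-.041,.27),velocity=.25)
im=vision.grab_frame("scene"); cv2.imwrite("pics/s1.png",cv2.resize(im[40:300,100:460,::-1],None,fx=2,fy=2))
print(robot.current_time_s())
E
```

```text
4.3 [ 0.23530863 -0.75722343  0.13613895]
1.75 [ 0.2 -1.6  0.5]
1.53 [-0.7  0.2  0.5]
1.31 [ 0.1 -0.7  0.3]
1.09 [ 0.   0.1 -0.9]
0.88 [-0.4  0.8 -0.8]
0.66 [0.6 0.2 1.1]
0.44 [-0.3  0.3 -0.5]
0.22 [ 0.9 -0.3  0.1]
0.0 [-0.  -0.2 -0. ]
[0.56158621 0.04099998 0.11081225] [-4.39043129 -0.96116952 13.53839539] 7.1
8.0167
```

View pics/s1.png

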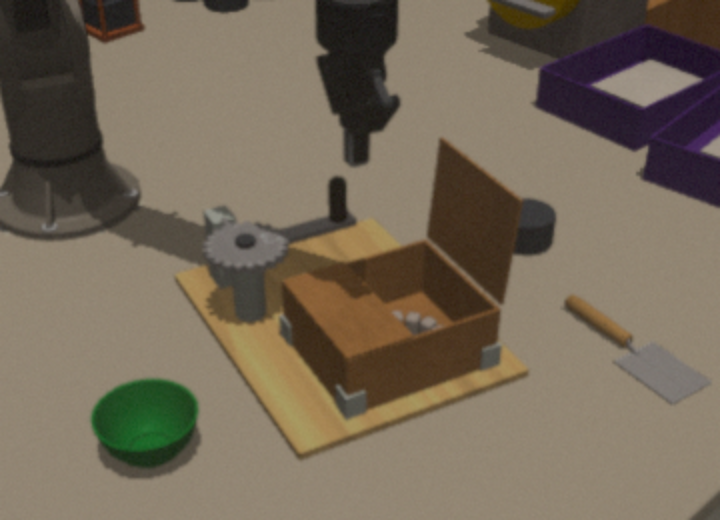

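The short flap lies flat (around pixel 350,310), the long flap still stands (475,215), and the handle is at (338,200). Next is the long flap.

```bash
python3 - <<'E'
from h import *
robot.line_to(tip(0,0,.27),velocity=.25)
robot.line_to(tip(0,.17,.27),velocity=.25)
robot.line_to(tip(0,.165,.195),velocity=.2)
fold(1,.1,1.85,0.0,10)
robot.line_to(tip(0,.006,.095),velocity=.05,f_stop=8)
print(robot.current_tool_pos(),robot.current_contact_force(),robot.current_time_s())
robot.line_to(tip(-.03,.0,.23),velocity=.25)
im=vision.grab_frame("scene"); cv2.imwrite("pics/s2.png",cv2.resize(im[40:300,100:460,::-1],None,fx=2,fy=2))
p=robot.current_tool_pos();o=robot.current_eef_rot()
im=vision.grab_frame("wrist"); cv2.imwrite("pics/w2.png",im[:,:,::-1])
print(p,o,vision.calibration("wrist"),recognise("handle","wrist"))
print(robot.current_time_s())
E
```

```text
1.85 [-0.5 -0.  -0.1]
1.64 [0.3 0.8 0.2]
1.44 [-0.8  0.4 -0. ]
1.23 [ 0.3  0.5 -0.1]
1.03 [ 0.4  0.9 -0.5]
0.82 [0.9 0.6 0.5]
0.62 [0.1 0.3 0.4]
0.41 [0.1 0.2 0.3]
0.21 [-0.2  0.7  0.5]
0.0 [-0.5  0.2 -0. ]
[0.57420597 0.08696444 0.11486853] [-3.85478097 -2.26346591 12.45060284] 13.275
[0.54238201 0.08781495 0.24484149] [-1.79810796e+02  1.11274225e-01  7.48175618e+01] {'mtx': array([[360.38075948,   0.        , 281.22686689],
       [  0.        , 360.38075948, 213.3134678 ],
       [  0.        ,   0.        ,   1.        ]]), 'k1': -0.05331446906625192, 'T_tool_cam': array([[ 2.62472855e-04,  9.46589343e-01,  3.22441539e-01,
         8.33116636e-02],
       [ 9.99999681e-01, -4.91844986e-04,  6.29889224e-04,
         7.83280428e-04],
       [ 7.54837681e-04,  3.22441271e-01, -9.46589170e-01,
        -1.25277313e-01],
       [ 0.00000000e+00,  0.00000000e+00,  0.00000000e+00,
         1.00000000e+00]])} [{'rect': [147.6, 264.8, 126.5, 197.6], 'p': 0.68}]
14.125
```

View pics/s2.png

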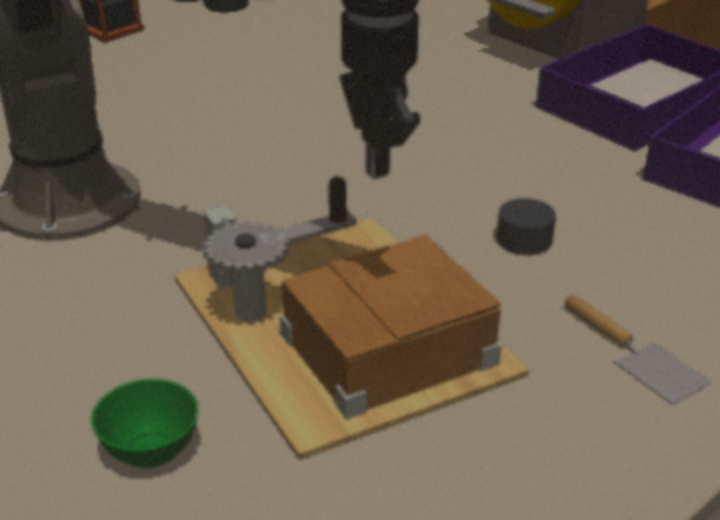

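View pics/w2.png

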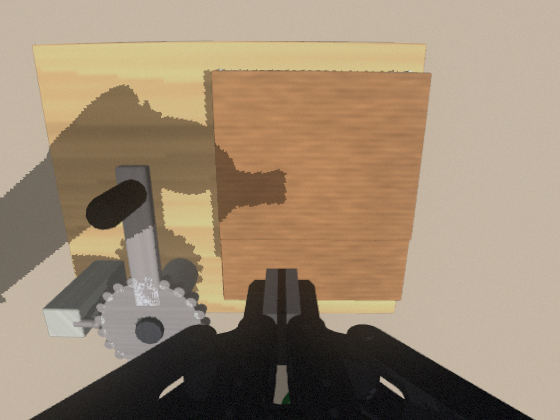

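Both flaps are flat. In the wrist view the handle top is at (102,213) and its foot near (134,191). The board corners are at (35,45), (425,45) and (393,313). I'll refine the jig pose from these points.

```bash
python3 - <<'E'
from h import *
from scipy.optimize import least_squares
from scipy.spatial.transform import Rotation as R
p=np.array([0.54238201,0.08781495,0.24484149]);o=[-179.8108,.11127,74.81756]
k=vision.calibration("wrist"); T=np.eye(4);T[:3,:3]=R.from_euler("xyz",o,degrees=True).as_matrix();T[:3,3]=p
W=np.linalg.inv(T@k["T_tool_cam"])
def pw(P):
    q=P@W[:3,:3].T+W[:3,3]; s=np.c_[q[:,0]/-q[:,2],-q[:,1]/-q[:,2]]
    s=s*(1+k["k1"]*(s**2).sum(1,keepdims=True)); return s*k["mtx"][0,0]+k["mtx"][:2,2]
M=np.array([[-.265,.125,.012],[.105,.125,.012],[.105,-.165,.012],[-.14,.028,.112],[-.14,.008,.164],[.079,.095,.098],[-.079,.095,.098],[.079,-.095,.094]])
u=np.array([(35,45),(425,45),(393,313),(133,167),(102,213),(430,73),(211,72),(401,300)])
f=lambda x:(pw(J(M,x))-u).ravel()
print(f(pose).reshape(-1,2).round(1))
r=least_squares(f,pose[:3],loss="soft_l1");print(r.x,pose[:3]);print(f(r.x).reshape(-1,2).round(1))
E
```

```text
[[-2.5  2.1]
 [ 3.9 -1.4]
 [ 4.1  1.2]
 [-0.9  2.5]
 [ 1.4  6.1]
 [ 4.5  0.6]
 [ 2.   0.5]
 [ 3.1  1.5]]
[ 0.57061343  0.08194539 -0.27081063] [ 0.57221487  0.08078268 -0.26457398]
[[-4.  -0.6]
 [ 2.8 -1.4]
 [ 1.7  1.1]
 [-3.4  0.4]
 [-1.9  3.7]
 [ 2.8  0.2]
 [ 0.1 -1.2]
 [ 0.4  1.3]]
```

```bash
cat >> h.py <<'E'
pose=np.array([.5711,.0815,-.268])
def arc(a,z=.122,r=.12,dr=0.0):
    p=tip(-.14+(r+dr)*np.sin(a),-.112+(r+dr)*np.cos(a),z)
    return p,[180,0,np.degrees(pose[2]-a)+90]
def rd():
    q=np.array(robot.current_tool_pos()); f=np.array(robot.current_contact_force())
    c=J([-.14,-.112,0],pose)[0]; d=q[:2]-c[:2]; b=np.arctan2(d[1],d[0])
    a=pose[2]+np.pi/2-b; t=np.array([np.sin(b),-np.cos(b)])
    return dict(a=round(a,3),r=round(np.hypot(*d),4),ft=round(f[:2]@t,1),fr=round(f[:2]@d/np.hypot(*d),1),fz=round(f[2],1),g=round(robot.current_finger_gap(),3),gf=round(robot.current_gripper_force(),1),t=round(robot.current_time_s(),1))
E
python3 - <<'E'
from h import *
fingers.gripper_to(0.6,30)
p,o=arc(0,.2); robot.line_to(p,o,velocity=.2)
p,o=arc(0,.125); print(robot.line_to(p,o,velocity=.08,f_stop=5)); print(rd())
fingers.gripper_to(0.0,30); print(rd())
robot.pause(.2); print(rd())
im=vision.grab_frame("scene"); cv2.imwrite("pics/s3.png",cv2.resize(im[80:260,170:330,::-1],None,fx=3,fy=3))
E
```

```text
False
{'a': np.float64(0.003), 'r': np.float64(0.1203), 'ft': np.float64(-0.3), 'fr': np.float64(0.1), 'fz': np.float64(-0.2), 'g': 0.601, 'gf': 0.0, 't': 16.5}
{'a': np.float64(-0.01), 'r': np.float64(0.1203), 'ft': np.float64(-4.2), 'fr': np.float64(-0.6), 'fz': np.float64(4.2), 'g': 0.248, 'gf': 29.1, 't': 16.9}
{'a': np.float64(-0.01), 'r': np.float64(0.1203), 'ft': np.float64(-4.5), 'fr': np.float64(-1.2), 'fz': np.float64(5.6), 'g': 0.247, 'gf': 29.1, 't': 17.1}
```

View pics/s3.png

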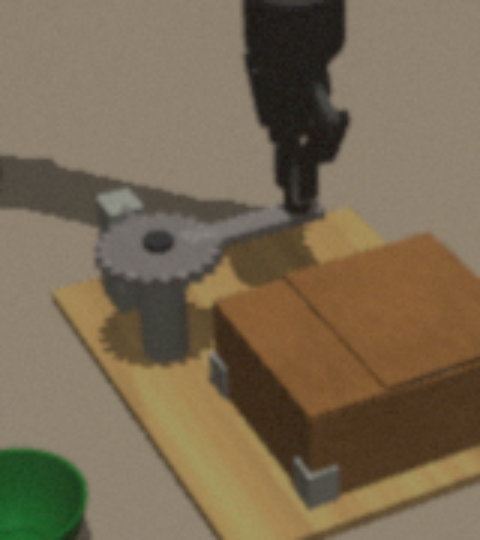

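The handle is gripped, with a gap of about 21 mm. I'll turn it in small steps and log the force to see the notches.

```bash
python3 - <<'E'
from h import *
for a in np.arange(.06,.85,.04):
    p,o=arc(a,.125); robot.line_to(p,o,velocity=.06)
    d=rd(); print(round(a,2),*[float(d[k]) for k in("a","r","ft","fr","fz","gf","t")])
    if d["a"]>.85: break
E
```

```text
0.06 0.049 0.1201 -3.7 -1.4 5.3 29.5 17.4
0.1 0.09 0.1201 -4.5 -1.3 6.5 29.5 17.6
0.14 0.133 0.12 -3.9 -0.7 6.6 29.5 17.9
0.18 0.174 0.1199 -3.9 -1.9 6.2 29.5 18.1
0.22 0.216 0.1198 -2.4 -2.1 4.7 29.4 18.4
0.26 0.264 0.1198 -1.0 -2.3 4.3 29.3 18.6
0.3 0.287 0.1197 -4.5 -2.8 7.8 29.8 18.9
0.34 0.325 0.1196 -5.6 -3.4 9.1 29.8 19.1
0.38 0.367 0.1195 -4.3 -3.1 9.0 29.8 19.4
0.42 0.408 0.1194 -4.8 -4.2 8.1 29.8 19.6
0.46 0.45 0.1194 -3.8 -4.1 7.2 29.7 19.9
0.5 0.492 0.1193 -3.2 -4.9 8.0 29.7 20.1
0.54 0.536 0.1192 -2.8 -3.6 8.2 29.6 20.4
0.58 0.576 0.1191 -3.1 -4.8 7.5 29.6 20.6
0.62 0.597 0.1191 -5.9 -4.6 9.5 29.9 20.9
0.66 0.639 0.1189 -5.6 -4.8 9.4 29.9 21.1
0.7 0.681 0.1188 -5.4 -6.1 8.9 29.9 21.4
0.74 0.722 0.1188 -5.5 -5.4 8.7 29.9 21.6
0.78 0.764 0.1187 -5.1 -5.5 8.5 29.8 21.9
0.82 0.806 0.1186 -3.7 -5.4 8.0 29.8 22.1
```

```bash
python3 - <<'E'
from h import *
for a in np.arange(.84,.921,.02):
    p,o=arc(a,.125); robot.line_to(p,o,velocity=.04)
    d=rd(); print(round(a,2),*[float(d[k]) for k in("a","r","ft","fr","fz","gf","t")])
    if d["ft"]<-5 and d["a"]>.87: break
robot.pause(.6); print(rd())
im=vision.grab_frame("top"); cv2.imwrite("pics/t4.png",cv2.resize(im[120:360,130:430,::-1],None,fx=2.4,fy=2.4))
for n in["bowl","flask","spatula"]: print(n,[(x["rect"],round(x["p"],2)) for x in recognise(n,"top")[:1]])
E
```

```text
0.84 0.825 0.1186 -3.2 -6.9 8.8 29.8 22.4
0.86 0.845 0.1185 -3.7 -5.6 8.8 29.8 22.6
0.88 0.865 0.1185 -4.7 -6.4 8.6 29.8 22.9
0.9 0.883 0.1184 -3.7 -6.5 8.7 29.8 23.1
0.92 0.891 0.1184 -6.1 -7.1 10.3 29.9 23.4
{'a': np.float64(0.891), 'r': np.float64(0.1184), 'ft': np.float64(-6.5), 'fr': np.float64(-6.2), 'fz': np.float64(8.2), 'g': 0.246, 'gf': 29.9, 't': 24.0}
bowl [([379.1, 246.3, 54.5, 52.1], 0.66)]
flask [([115.6, 236.9, 40.5, 37.0], 0.58)]
spatula [([167.6, 137.8, 36.1, 79.5], 0.81)]
```

View pics/t4.png

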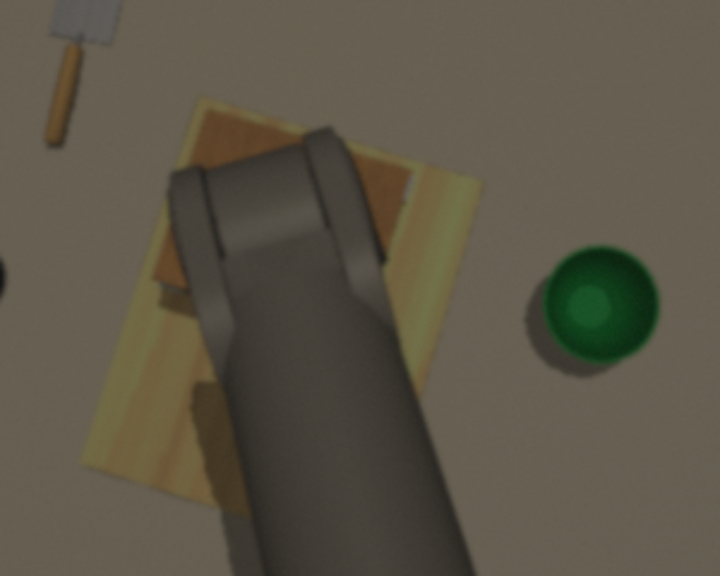

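The arm hides the lever in the top view, but the bystanders stand where they were. The third force jump came at about 0.89 rad, 0.3 rad after the second, and the hold is steady, so I'm handing in.

```bash
python3 - <<'E'
from h import *
print(rd()); print(workorder.close_job())
E
```

```text
{'a': np.float64(0.891), 'r': np.float64(0.1184), 'ft': np.float64(-4.9), 'fr': np.float64(-5.6), 'fz': np.float64(9.5), 'g': 0.244, 'gf': 29.9, 't': 24.2}
the job is handed in; nothing more can be done
None
```

I folded both flaps flat, short one first, then turned the bar to the third click (about 0.89 rad by arm position and force) and handed the job in at about 24 s still gripping the handle; the bowl, flask and spatula had not visibly moved, and no verdict came back.

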